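# Pack the press tools and secure the case

### The job

Pick the longer of the two square-shanked punches and the taller of the two round stumps out of the compartmented tray and pack them in the open wooden case, one in each compartment, the punch lying flat and the stump standing upright on its wide end. Then swing the lid fully shut, and only after that turn the brass turnbutton so that its arm reaches straight across onto the lid. Leave the two other tools in the tray and everything else on the bench where it is.

Things in the scene. Friction and masses are not known exactly. Their poses are not given: they have to be found in the camera images.
- tray: open plywood tray fixed to the bench, 210 x 210 mm, 30 mm high; walls, dividers and floor 5 mm thick (inner floor 5 mm above the bench). A cross of dividers makes 2 x 2 compartments, each 97 x 97 mm inside, centred at x = +-51, y = +-51 mm in the tray's frame; each holds one tool, which is where varies. Origin: centre of the underside, on the bench; z up.
- case: wooden case fixed to the bench, 132 (x) by 206 (y) mm outside, walls 46 mm high, walls and floor 6 mm thick. A divider at y = 0 makes two compartments, 120 (x) by 94 (y) mm inside, centred at y = +-50 mm. Origin: centre of the underside, z up. Lid hinged on the +x rim (away from the robot). A block 36 x 50 mm, 53 mm high, outside the -x wall at x = -84, y = 0, carries the turnbutton.
- lid (a joint): angle of the case's lid, rad: 0 = shut flat on the rim, pi/2 = upright, at most 2.1 = leaning back away from the robot; starts at 1.8 to 2.05. A plain plywood board 132 x 206 x 8 mm, no handle; its stiff hinge keeps it where it is left (about 2 N at the edge moves it). Shut, its top is 54 mm above the bench.
- lid_hinge (a point): midpoint of the lid's hinge line, at x = +66, y = 0, z = 46 mm in the case's frame; the hinge line runs along the case's y axis
- lid_edge (a point): middle of the lid's free edge, on its outer face (the upper face when shut), 132 mm from the hinge line and 8 mm off the lid's inner face; moves with the lid
- turnbutton (a joint): angle of the brass turnbutton, rad: 0 = arm along the case's +y (lid free), pi/2 = arm along the case's +x, across the lid (secured), at most 1.6; grows clockwise seen from above; starts at 0 to 0.35. About 1 N at the post turns it; it stays where left. Arm: a bar 14 mm wide, 7 mm thick, reaching 46 mm from the pivot, underside 55 mm and top 62 mm above the bench.
- turn_pivot (a point): the turnbutton's pivot, on the top of its bar, at x = -84, y = 0, z = 62 mm in the case's frame
- turn_post (a point): top centre of the round finger post on the turnbutton's arm: 12 mm in diameter, 18 mm high above the bar (top 80 mm above the bench), 38 mm from the pivot; moves with the turnbutton
- long_punch: the longer steel punch, 70 mm long overall, lying along its x axis: a square shank 16 x 16 mm and 50 mm long (from x = -35 to +15 mm), then a round nose 9 mm in diameter and 20 mm long. Origin: middle of its length on the underside, axis of the punch 8 mm above it.
- short_punch: the shorter steel punch, same shape, 42 mm long overall (shank 16 x 16 x 28 mm, nose 9 mm in diameter, 14 mm long). Must stay in the tray. Origin: middle of its length on the underside.
- tall_stump: the taller steel stump, standing: round, 28 mm in diameter, 36 mm high; the top 7 mm is a narrower neck 18 mm in diameter, joined by a 3 mm cone. Origin: centre of the wide underside, z along its axis.
- low_stump: the lower steel stump, standing: same diameters, 15 mm high, the top 5 mm a narrower neck. Must stay in the tray. Origin: centre of the underside.
- glasses_front: black spectacle frame front, 148 x 62 x 8 mm, lying flat beyond the work; a bystander. Origin: its centre on the underside.
- carton: small cardboard carton 60 x 100 x 130 mm standing on the bench; a bystander. Origin: centre of the underside.
- ply_block: plywood block 140 x 110 x 30 mm; a bystander. Origin: centre of the underside.
- screwdriver: screwdriver 170 mm long lying on the bench; a bystander. Origin: near its middle, at the underside.
There are look-alikes about, which are no part of the job. What is shaped like the long_punch but blue or orange is not meant.

How it is judged (in metres and radians):
On the way, in this order (a step that is already met when the one before it is completed fails the run):
1. the long punch and the tall stump rest in the case, one in each compartment, released (((x of long_punch in the frame of case between -0.06 and 0.06 m and y of long_punch in the frame of case between 0.003 and 0.1 m and z of long_punch in the frame of case between 0 and 0.026 m and x of tall_stump in the frame of case between -0.06 and 0.06 m and y of tall_stump in the frame of case between -0.1 and -0.003 m and z of tall_stump in the frame of case between 0 and 0.012 m) or (x of long_punch in the frame of case between -0.06 and 0.06 m and y of long_punch in the frame of case between -0.1 and -0.003 m and z of long_punch in the frame of case between 0 and 0.026 m and x of tall_stump in the frame of case between -0.06 and 0.06 m and y of tall_stump in the frame of case between 0.003 and 0.1 m and z of tall_stump in the frame of case between 0 and 0.012 m)) and angle between tall_stump's own z axis and vertical below 0.2 rad and angle between long_punch's own x axis and vertical above 1.37 rad and linear speed of each of long_punch, tall_stump below 0.03 m/s and contact force between the fingers and long_punch below 0.1 N and contact force between the fingers and tall_stump below 0.1 N), for 0.2 s.
2. the lid is fully shut, with the turnbutton not yet turned across (value of joint lid below 0.03 rad and value of joint turnbutton below 1 rad), for 0.2 s.
3. the turnbutton's arm is turned across onto the lid (value of joint turnbutton above 1.25 rad and value of joint lid below 0.03 rad), for 0.2 s.
At the end, for the whole second after the job is handed in: Long punch flat and tall stump upright (each within 0.2 rad), at rest, released, one per case compartment, either way round; lid below 0.03 rad (4 mm at its edge); turnbutton above 1.25 rad. The two other tools moved under 40 mm, bystanders under 30 mm (all of step 1 and all of step 3 and velocity of joint turnbutton below 0.05 rad/s and distance of each of short_punch, low_stump from where it was at the start of the episode below 0.04 m and linear speed of each of short_punch, low_stump below 0.03 m/s and distance of each of glasses_front, carton, ply_block, screwdriver from where it was at the start of the episode below 0.03 m); the robot touches nothing.
It fails at once if one of the two other tools is shifted by more than 40 mm (distance of any of short_punch, low_stump from where it was at the start of the episode above 0.04 m).
It fails at once if a bystander is shifted by more than 30 mm (distance of any of glasses_front, carton, ply_block, screwdriver from where it was at the start of the episode above 0.03 m).
It also fails if it takes over 72 s, if anything falls off the work surface, if the arm or the gripper's body presses on something with over 40 N, if the wrist force passes 120 N, or if a joint passes its speed limit or range.

### The arm

A 6-joint arm with a two-finger parallel gripper is mounted at the origin on the work surface. World frame = base frame: x ahead of the robot, y to its left, z up, the work surface at z = 0. Lengths are in m, angles in degrees, forces in N, time in s.
With the tool pointing down it reaches from about 0.35 to 0.875 m from the base axis. Payload 4.2 kg.
Tool frame: the origin (TCP) lies midway between the tips of the shut fingers; the grasp point (between the pads) lies 19 mm behind it; z points along the fingers, y is the line along which they close (so a half turn about z gives the same grasp; the last joint's range is limited). The gripper opens to 87 mm and grips with 3 to 60 N. Pads are 19 mm wide; open, the fingers measure 117 mm over their backs; the gripper's body (75 mm by 190 mm) begins 51 mm behind the grasp point.
Start: joints at [88.728, 22.042, 0.453, 0, -68.411, -14.817], TCP at [0.173, 0.601, 0.223] pointing down, gripper open.
Joint ranges: [-179.83, 179.83], [-69.29, 118.12], [-61.27, 80.66], [-181.25, 117.63], [-171.15, -9.14], [-177.46, 177.46]. Speed limits (degrees/s): [159.86, 159.86, 180, 180, 180, 180].

### API

Orientations are given as [roll, pitch, yaw] about the fixed x, y, z axes, in that order (R = Rz(yaw) Ry(pitch) Rx(roll)).
In Python, from workcell import env gives the robot as it stands. The module is installed in compiled form; this text tells all that it offers. Calls block until the motion is done:
- env.goto(position, orientation): joint-space move of the TCP to a pose.
- env.move_straight(position, rotation=None, rate=0.15, force_limit=None): straight line of the TCP; rotation=None keeps the orientation; rate is the mean speed in m/s. With force_limit (N) it stops when the force on the tool has changed by that much, and returns True; else False.
- env.set_joints(angles): joint-space move.
- env.gripper_to(opening, grasp_force=None): opening from 0.0 (shut) to 1.0 (fully open); grasp_force is the grip in N (None keeps the last); returns when the fingers have stopped.
- env.dwell(seconds).
- env.inverse_kinematics(position, orientation): joint angles nearest the present ones, or None.
- env.read_state(): the state.
- env.grab_frame(name): name is "side" or "top"; returns a dict with "image" (420x560x3 uint8, blue, green, red), "fx", "fy", "cx", "cy" (pixels), "position" and "orientation" of the camera in the world. Camera axes: x right, y up, looking along -z (the intrinsics and any distortion apply to the point x, -y, -z); pixel columns grow to the right and rows downward; lengths in m; the calibration is good to about 2 mm. A picture is of the moment at which its call begins. There is no depth.
A pose or a line that the arm cannot do raises env.Unreachable and nothing moves.
- env.close_job(): hands the job in, once; it reports no verdict.
Trained networks look in a picture, given as the dict that the camera call returned (one of the last four; its "shot" number tells which), for a name from the list of things; names that differ only in an ending like _2 or _b are one class to them, and where a whole thing is asked for, a point or a joint stands for the part that bears it (a point fixed in the world has none). Each returns a list of dicts, best first, with "score" (0 to 1); they miss things now and then, are a little off and sometimes report something else, mostly with a low value. They report only what shows in the picture. A call takes as long as a camera call. They do not tell look-alikes from the thing itself.
- env.search_frame(picture, thing): "xyz" ([x, y, z] in m, in world coordinates, good to about 4 mm: the middle of the surface that is visible of it).
- env.trace(picture, thing): "mask" (420x560 bool, what is visible of it).
The state is a dict: "clock": time; "joint_positions": joint angles; "qvel": joint speeds; "joint_torque": joint torques, N m; "position": TCP position; "tool_rot": TCP orientation; "force": force on the tool from outside, world axes, zero at the start; "wrist_torque": the same for the moment, N m; "opening": opening from 0.0 (shut) to 1.0 (fully open).
Only numpy, scipy, OpenCV 4.12 (cv2) and the standard library are available. Lean on these libraries where they do the work, as an engineer would, in place of code of your own. Each camera call takes 0.05 s, during which the arm holds its last target. There are 200 camera calls.

## Working session

There is one attempt and no reset: what is moved stays moved. The work goes in short steps, each a Python script; the robot and the scene stay as the last script left them, time stands still between calls to the robot, and variables do not carry over. Pictures are saved under pics/ and viewed, on a budget of 10 in all, crops included, one or two more only if the job needs it, and the job is handed in when it is done.

```bash
mkdir -p pics; cat > a.py <<'E'
from workcell import env
import cv2, numpy as np, json, pickle
for n in ("top","side"):
    f=env.grab_frame(n); cv2.imwrite(f"pics/{n}0.png",f["image"]); pickle.dump(f,open(f"{n}0.pkl","wb"))
    print(n,{k:v for k,v in f.items() if k!="image"})
    for t in ["tray","case","lid","turnbutton","lid_hinge","lid_edge","turn_pivot","turn_post","long_punch","short_punch","tall_stump","low_stump","glasses_front","carton","ply_block","screwdriver"]:
        try: print(t,[(np.round(d["xyz"],3).tolist(),round(d["score"],2)) for d in env.search_frame(f,t)][:4])
        except Exception as e: print(t,e)
print(env.read_state())
E
python3 a.py
```

```text
top {'fx': 420.0607286076876, 'fy': 420.0607286076876, 'cx': 281.501450901577, 'cy': 207.7716604284605, 'position': array([0.47741426, 0.00382922, 1.16418184]), 'orientation': array([  6.1855578 ,  -1.0797101 , -88.68685091]), 'shot': 1}
tray [([0.542, 0.191, 0.008], 0.93)]
case [([0.585, -0.197, 0.031], 0.67)]
lid [([0.641, -0.183, 0.121], 0.65)]
turnbutton [([0.472, -0.195, 0.064], 0.53), ([0.426, 0.435, 0.025], 0.17)]
lid_hinge [([0.585, -0.197, 0.032], 0.93)]
lid_edge [([0.645, -0.186, 0.118], 0.65), ([0.663, 0.415, 0.025], 0.54)]
turn_pivot [([0.583, -0.193, 0.03], 0.68)]
turn_post [([0.475, -0.186, 0.068], 0.55)]
long_punch [([0.734, 0.224, 0.016], 0.61)]
short_punch [([0.473, 0.155, 0.021], 0.63), ([0.598, 0.241, 0.021], 0.53)]
tall_stump []
low_stump [([0.508, 0.255, 0.012], 0.62), ([0.583, -0.196, 0.03], 0.45)]
glasses_front [([0.796, -0.006, 0.003], 0.84), ([0.646, -0.186, 0.117], 0.74), ([0.472, -0.188, 0.069], 0.36)]
carton [([0.639, -0.419, 0.132], 0.66)]
ply_block [([0.66, 0.418, 0.025], 0.73)]
screwdriver [([0.423, 0.439, 0.022], 0.6)]
side {'fx': 380.65318273585353, '
[... 996 characters left out ...]
iver [([0.424, 0.444, 0.022], 0.7)]
{'clock': 1.7, 'joint_positions': array([ 8.87279154e+01,  2.20425093e+01,  4.53523850e-01,  1.36677360e-03,
       -6.84092524e+01, -1.48160817e+01]), 'qvel': array([-0.0204644 , -0.07251977,  0.02216152,  0.03989175,  0.12413953,
       -0.05664735]), 'joint_torque': array([ 3.60145523e-04, -3.90460932e+01,  1.87627101e+01,  4.22459632e+00,
        1.54349639e-02, -2.62661700e-05]), 'position': array([0.17318134, 0.60052753, 0.22255102]), 'tool_rot': array([-1.79997971e+02, -7.78018699e-04, -1.60876634e+01]), 'force': array([0.13616286, 0.31060451, 0.37004817]), 'wrist_torque': array([ 0.00181334, -0.01560281,  0.0054386 ]), 'opening': 0.996356696160994}
```

View pics/top0.png

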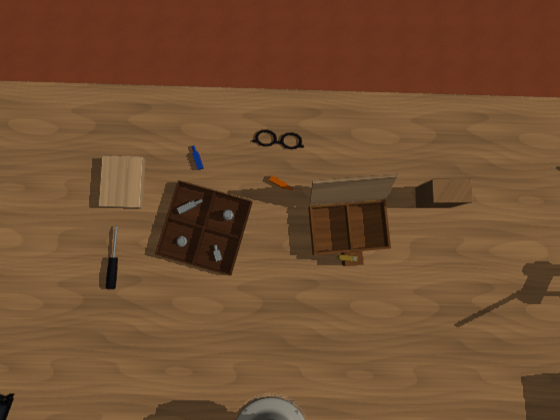

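View pics/side0.png

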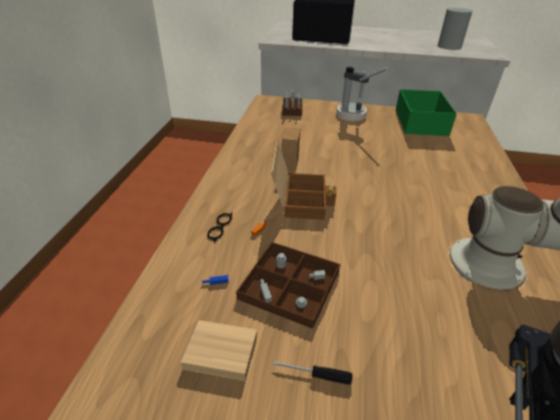

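```bash
cat > h.py <<'E'
import cv2, numpy as np
from scipy.spatial.transform import Rotation as R
def cam(f): return R.from_euler('xyz',f["orientation"],degrees=True).as_matrix(), np.array(f["position"])
def proj(f,P):
    M,p=cam(f); c=(np.atleast_2d(P)-p)@M
    return np.c_[f["fx"]*c[:,0]/-c[:,2]+f["cx"], f["fy"]*-c[:,1]/-c[:,2]+f["cy"]]
def back(f,uv,z):
    M,p=cam(f); uv=np.atleast_2d(uv).astype(float)
    d=np.c_[(uv[:,0]-f["cx"])/f["fx"],-(uv[:,1]-f["cy"])/f["fy"],-np.ones(len(uv))]@M.T
    return p+d*((z-p[2])/d[:,2])[:,None]
def rect(f,mask,z):
    n,l,s,_=cv2.connectedComponentsWithStats(mask.astype(np.uint8)); k=1+np.argmax(s[1:,4])
    v,u=np.nonzero(l==k); X=back(f,np.c_[u,v],z)
    return X, cv2.minAreaRect((X[:,:2]*1000).astype(np.float32))
def pose(x,y,yaw,P):
    c,s=np.cos(yaw),np.sin(yaw); P=np.atleast_2d(P); return np.c_[x+c*P[:,0]-s*P[:,1],y+s*P[:,0]+c*P[:,1],P[:,2]]
E
cat > b.py <<'E'
from workcell import env
from h import *
import pickle
for n in ("top","side"):
    f=env.grab_frame(n); pickle.dump(f,open(f"{n}1.pkl","wb"))
    for t,z in [("tray",.03),("case",.046),("long_punch",.013),("short_punch",.013),("tall_stump",.023),("low_stump",.015),("turnbutton",.062),("turn_post",.07),("lid",.1)]:
        for d in env.trace(f,t)[:3]:
            m=d["mask"]
            if m.sum()<5: continue
            X,r=rect(f,m,z); print(n,t,round(d["score"],2),m.sum(),np.round(X.mean(0),4),np.round(r[0],1),np.round(r[1],1),round(r[2],1))
f=pickle.load(open("top1.pkl","rb")); I=f["image"]
a=cv2.resize(I[170:280,150:260],None,fx=3.6,fy=3.6,interpolation=cv2.INTER_CUBIC)
b=cv2.resize(I[165:275,300:410],None,fx=3.6,fy=3.6,interpolation=cv2.INTER_CUBIC)
g=pickle.load(open("side1.pkl","rb"))["image"]
c=cv2.resize(g[235:330,230:345],(396,327),interpolation=cv2.INTER_CUBIC)
d=cv2.resize(g[135:230,250:365],(396,327),interpolation=cv2.INTER_CUBIC)
im=np.vstack([np.hstack([a,b])[:,:792],np.hstack([c,d])]); cv2.imwrite("pics/z1.png",im[:,:]); print(im.shape)
im=cv2.resize(im,(792,600)) if 0 else im
cv2.imwrite("pics/ztop.png",im[:396])
E
python3 b.py
```

```text
top tray 0.82 5665 [0.5424 0.1931 0.03  ] [544.1 194. ] [213.8 209.6] 76.0
top case 0.92 6097 [ 0.5812 -0.1982  0.046 ] [ 574.3 -208.2] [245.9 233.8] 0.9
top long_punch 0.68 137 [0.6018 0.2416 0.013 ] [603.  238.8] [18.1 65.7] 25.9
top long_punch 0.55 86 [0.731  0.2217 0.013 ] [733.9 223.7] [57.5 13.8] 23.8
top short_punch 0.63 94 [0.4748 0.1572 0.013 ] [476.2 156.1] [40.7 19. ] 2.3
top tall_stump 0.47 76 [0.5804 0.1294 0.023 ] [580.2 129.7] [25.2 23. ] 46.6
top low_stump 0.46 6242 [ 0.5846 -0.2039  0.015 ] [ 576.6 -211.7] [251.7 241.2] 1.3
top low_stump 0.4 74 [0.5062 0.255  0.015 ] [506.3 254.7] [23.3 22.7] 47.0
top turnbutton 0.53 147 [ 0.4716 -0.1868  0.062 ] [ 471.7 -187. ] [55.7 18.4] 85.6
top turnbutton 0.27 5738 [0.5407 0.1879 0.062 ] [542.2 187.8] [208.  204.6] 75.4
top turn_post 0.54 103 [ 0.4715 -0.1882  0.07  ] [ 471.5 -187. ] [52.4 13.5] 86.6
top turn_post 0.22 6091 [ 0.5788 -0.1934  0.07  ] [ 569.  -207.9] [229.8 241.2] 6.0
top lid 0.74 1928 [ 0.6459 -0.1893  0.1   ] [ 645.8 -195.6] [ 65.4 226.4] 6.8
side tray 0.63 5234 [0.5405 0.2131 0.03  ] [541.6 202.5] [235.6 219.7]
[... 289 characters left out ...]
013 ] [670.2  -8.1] [77.6 27. ] 62.3
side long_punch 0.51 186 [0.7324 0.2253 0.013 ] [736.9 226.3] [65.7 30.2] 17.2
side tall_stump 0.7 121 [0.5773 0.1295 0.023 ] [576.8 129.4] [25.2 55.2] 10.6
side tall_stump 0.33 2680 [ 0.5726 -0.231   0.023 ] [ 588.8 -325.2] [211.8 541.5] 21.9
side low_stump 0.43 84 [0.5037 0.2576 0.015 ] [504.5 257. ] [25.1 28.9] 7.1
side turnbutton 0.58 671 [ 0.6561 -0.272   0.062 ] [ 663.9 -288.5] [ 63.7 424.5] 16.8
side turnbutton 0.44 49 [ 0.4696 -0.1853  0.062 ] [ 469.7 -185.2] [56.7 17. ] 86.8
side turn_post 0.44 45 [ 0.4699 -0.1779  0.07  ] [ 470.1 -178.6] [55.6 15.3] 86.3
side lid 0.74 670 [ 0.6448 -0.2042  0.1   ] [ 650.6 -224. ] [ 55.4 407.6] 13.6
(723, 792, 3)
```

View pics/ztop.png

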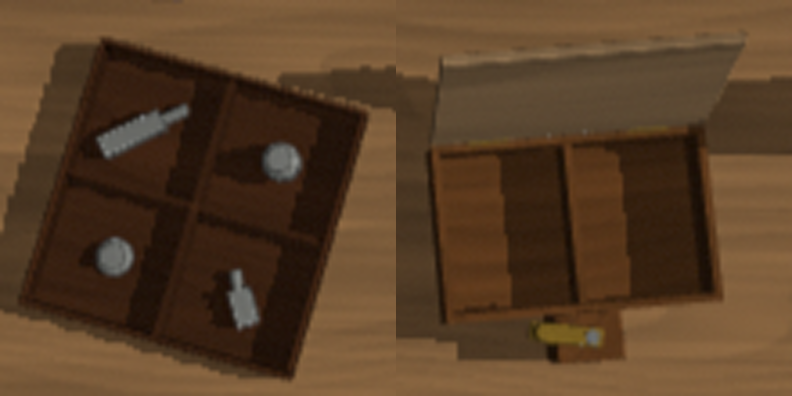

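```bash
cat > c.py <<'E'
from h import *
import pickle
from scipy.optimize import least_squares
f=pickle.load(open("top1.pkl","rb"));g=pickle.load(open("side1.pkl","rb"))
zb=lambda p:[300+(p[0]-396)/3.6-.36,165+p[1]/3.6-.36]
za=lambda p:[150+p[0]/3.6-.36,170+p[1]/3.6-.36]
def fit(uv,P,x0):
    r=least_squares(lambda q:(proj(f,pose(*q,P))-uv).ravel(),x0); print(np.round(r.x[:2],4),np.degrees(r.x[2]).round(2),"res",r.fun.round(1)); return r.x
X,Y=.066,.103
case=fit(np.array([zb(p) for p in [(444,322),(722,299),(430,150),(706,127)]]),np.array([[-X,Y,.046],[-X,-Y,.046],[X,Y,.046],[X,-Y,.046]]),[.58,-.2,0])
t=.105
tray=fit(np.array([za(p) for p in [(103,39),(368,114),(293,378),(21,300)]]),np.array([[t,t,.03],[t,-t,.03],[-t,-t,.03],[-t,t,.03]]),[.54,.19,-.25])
# lid angle from top edge corners (inner-face edge / outer)
uv=np.array([zb(p) for p in [(440,57),(743,38)]])
def lid(a): # outer face free edge
    return np.array([[.066-.132*np.cos(a)-0*np.sin(a)*-1, y, .046+.132*np.sin(a)] for y in (.103,-.103)])
for a in np.arange(1.7,2.11,.05): print(round(a,2),(proj(f,pose(*case,lid(a)))-uv).round(1).tolist())
for n,F in (("top",f),("side",g)):
  I=F["image"].copy(); I=cv2.resize(I,None,fx=4,fy=4,interpolation=cv2.INTER_CUBIC)
  def draw(q,P,c,cl=True): cv2.polylines(I,[((proj(F,pose(*q,P))+.5)*4).round().astype(int)],cl,c,1)
  draw(case,[[-X,Y,.046],[-X,-Y,.046],[X,-Y,.046],[X,Y,.046]],(0,255,0))
  draw(case,[[-.084,0,.062],[-.084,.046,.062]],(255,0,255))
  draw(tray,[[t,t,.03],[t,-t,.03],[-t,-t,.03],[-t,t,.03]],(0,255,0))
  # punch/stump
  yaw=np.radians(-63.9+0); 
  for nm,q in (("p",(.603,.240,np.radians(-64))),):
    draw(q,[[-.035,.008,.021],[.015,.008,.021],[.015,.0045,.0175],[.035,.0045,.0175],[.035,-.0045,.0175],[.015,-.0045,.0175],[.015,-.008,.021],[-.035,-.008,.021]],(0,0,255))
  th=np.linspace(0,6.28,24)
  for cx,cy,h in ((.5785,.1285,.041),):
    draw((cx,cy,0),np.c_[.009*np.cos(th),.009*np.sin(th),0*th+h],(0,0,255)); draw((cx,cy,0),np.c_[.014*np.cos(th),.014*np.sin(th),0*th+.005],(255,255,0))
  if n=="top": A=I[170*4:280*4,150*4:260*4]; B=I[165*4:275*4,300*4:410*4]
  else: A=I[240*4:330*4,232*4:342*4]; B=I[140*4:230*4,255*4:365*4]
  im=np.hstack([A,B]); im=cv2.resize(im,(800,im.shape[0]*800//im.shape[1])); cv2.imwrite(f"pics/o_{n}.png",im)
a,b=cv2.imread("pics/o_top.png"),cv2.imread("pics/o_side.png"); im=np.vstack([a,b]); cv2.imwrite("pics/o.png",cv2.resize(im,(800,600)) if im.shape[0]>800 else cv2.resize(im,None,fx=600/im.shape[0],fy=600/im.shape[0]))
E
python3 c.py
```

```text
[ 0.5524 -0.1976] 5.87 res [ 0.4  0.6  0.2  0.8  0.  -1.  -0.6 -0.4]
[0.5437 0.1922] -14.35 res [ 0.1 -1.1  0.7 -1.1 -0.4  0.9 -0.4  1.1]
1.7 [[1.3, 11.5], [2.8, 10.3]]
1.75 [[1.0, 8.9], [2.4, 7.6]]
1.8 [[0.7, 6.3], [1.9, 5.1]]
1.85 [[0.4, 3.8], [1.4, 2.6]]
1.9 [[0.1, 1.3], [0.9, 0.2]]
1.95 [[-0.2, -1.0], [0.3, -2.2]]
2.0 [[-0.5, -3.3], [-0.2, -4.4]]
2.05 [[-0.9, -5.5], [-0.8, -6.6]]
2.1 [[-1.2, -7.6], [-1.5, -8.6]]
```

View pics/o.png

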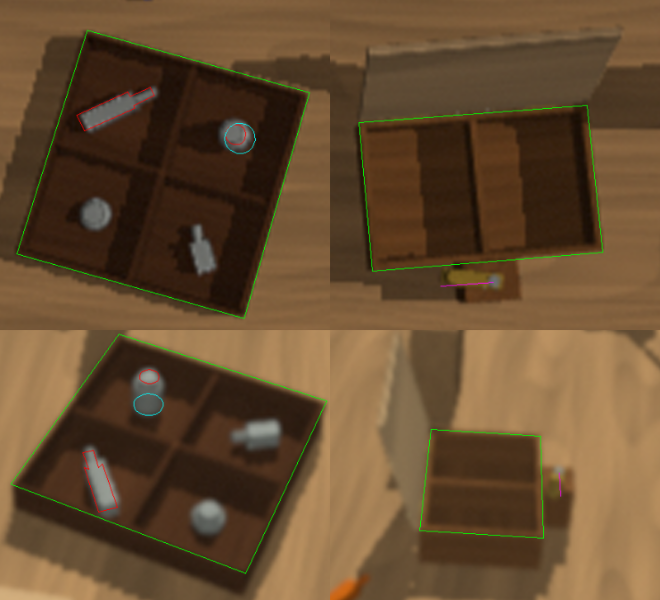

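```bash
cat > act.py <<'E'
from workcell import env
from h import *
CASE=(.5524,-.1976,np.radians(5.87)); CY=5.87
D=lambda yaw:[180,0,yaw]
def st(m):
    s=env.read_state(); print(m,"t",round(s["clock"],1),"p",np.round(s["position"],4),"open",round(s["opening"],3),"F",np.round(s["force"],1),"j",np.round(s["joint_positions"]))
def grasp(x,y,yaw,z,op):
    env.goto([x,y,.12],D(yaw)); env.gripper_to(op,30); st("above")
    print("hit",env.move_straight([x,y,z],rate=.12,force_limit=10)); st("down")
    env.gripper_to(0,30); st("gripped")
    env.move_straight([x,y,.15],rate=.2); st("lifted")
def place(cx,cy,z,op):
    p=pose(*CASE,[[cx,cy,0]])[0]
    s=env.read_state()["position"]
    env.goto([s[0]-.03,s[1]-.06,.15],D(CY)); env.move_straight([p[0],p[1],.15],rate=.3); st("over case")
    env.move_straight([p[0],p[1],z+.02],rate=.2)
    print("hit",env.move_straight([p[0],p[1],z],rate=.04,force_limit=6)); st("placed")
    env.gripper_to(op); env.dwell(.1); st("released")
    env.move_straight([p[0],p[1],.15],rate=.25)
E
python3 - <<'E'
from act import *
grasp(.5995,.247,-64,.009,.38)
E
```

```text
above t 5.8 p [0.5995 0.247  0.12  ] open 0.38 F [ 0.2  0.3 -0.4] j [ 37.  29.  -4.  -0. -57. -11.]
hit False
down t 6.9 p [0.6001 0.2474 0.0099] open 0.379 F [ 0.  -0.4 -0.3] j [ 37.  36.  -9.   0. -44. -11.]
gripped t 7.4 p [0.5994 0.247  0.0095] open 0.181 F [-1.2 -0.6  2.5] j [ 37.  36.  -9.   0. -44. -11.]
lifted t 8.2 p [0.5985 0.2465 0.1483] open 0.183 F [-0.5 -0.1 -2.3] j [ 37.  27.  -2.  -0. -61. -11.]
```

```bash
python3 - <<'E'
from act import *
place(0,.05,.0112,.5)
grasp(.5785,.1285,-14.35,.010,.56)
E
```

```text
over case t 10.7 p [ 0.5473 -0.1471  0.15  ] open 0.175 F [ 0.2  0.3 -1.1] j [  1.  20. -14.  -0. -56.  95.]
hit False
placed t 12.1 p [ 0.5473 -0.1479  0.011 ] open 0.179 F [-0.   0.4 -1.6] j [  1.  30. -22.   0. -38.  95.]
released t 12.9 p [ 0.5473 -0.1479  0.0112] open 0.5 F [ 1.   0.7 -1.1] j [  1.  30. -22.   0. -38.  95.]
above t 15.2 p [0.5786 0.128  0.1202] open 0.559 F [0.6 0.5 0.1] j [ 28.  24. -12.  -0. -54.  47.]
hit False
down t 16.2 p [0.5791 0.1288 0.0108] open 0.561 F [-0.2 -0.   0.6] j [ 28.  32. -18.   0. -40.  47.]
gripped t 16.7 p [0.5789 0.1287 0.0105] open 0.31 F [0.1 0.5 2.1] j [ 28.  32. -18.   0. -40.  47.]
lifted t 17.6 p [0.5772 0.1281 0.1484] open 0.31 F [ 0.2  0.5 -2.4] j [ 28.  22. -10.  -0. -57.  47.]
```

```bash
python3 - <<'E'
from act import *
place(0,-.05,.0120,.6)
# back off towards robot to clear the view
p=pose(*CASE,[[-.18,-.05,0]])[0]
env.move_straight([p[0],p[1],.20],rate=.3)
env.gripper_to(0)
f=env.grab_frame("top"); g=env.grab_frame("side"); st("pic")
a=cv2.resize(f["image"][165:275,300:410],(400,400),interpolation=cv2.INTER_CUBIC)
b=cv2.resize(g["image"][135:245,245:355],(400,400),interpolation=cv2.INTER_CUBIC)
cv2.imwrite("pics/p2.png",np.hstack([a,b]))
import pickle; pickle.dump(f,open("top2.pkl","wb"))
E
```

```text
over case t 19.3 p [ 0.5575 -0.2462  0.1498] open 0.312 F [-0.6 -0.2 -1.3] j [ -9.  24.  -8.  -0. -58. 105.]
hit True
placed t 20.6 p [ 0.5569 -0.2472  0.0115] open 0.31 F [0.  0.7 4.2] j [ -9.  33. -15.   0. -42. 105.]
released t 21.4 p [ 0.5559 -0.2469  0.0105] open 0.601 F [ 0.   0.5 -0.7] j [ -9.  33. -15.  -0. -42. 105.]
pic t 24.1 p [ 0.3784 -0.2657  0.2   ] open 0.007 F [0.1 0.3 0.1] j [-15.   7. -23.  -0. -60. 111.]
```

View pics/p2.png

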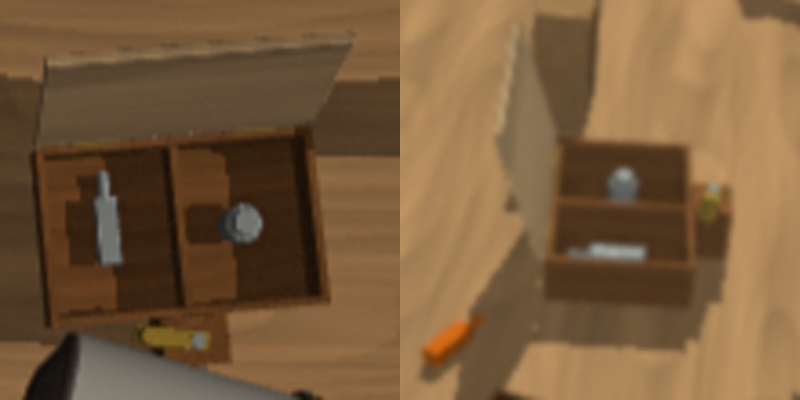

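```bash
cat >> act.py <<'E'
def cp(x,y,z): return pose(*CASE,[[x,y,z]])[0]
def tb(th,z,r=.038): return cp(-.084+r*np.sin(th),r*np.cos(th),z), D(90-np.degrees(th)+CY)
def turn(a,b,op,n):
    p,o=tb(a,.13); env.goto(p,o); env.gripper_to(op,10)
    print("hit",env.move_straight(tb(a,.067)[0],rate=.1,force_limit=6)); st("caged")
    for t in np.linspace(a,b,n+1)[1:]:
        p,o=tb(t,.067); h=env.move_straight(p,o,rate=.06,force_limit=12)
        if h: print("hit at",t); break
    st("turned")
    s=env.read_state()["position"]; env.move_straight([s[0],s[1],.13],rate=.15)
E
python3 - <<'E'
from act import *
turn(.19,-.15,.30,2)
env.gripper_to(0)
# lid
o=D(CY)
env.goto(cp(-.10,0,.25),o); env.move_straight(cp(.17,0,.25),rate=.3); env.move_straight(cp(.17,0,.15),rate=.25); st("behind")
def P(a,r=.105): return cp(.066-r*np.cos(a)+.008*np.sin(a)+.0095,0,.046+r*np.sin(a)+.008*np.cos(a))
p=P(np.radians(85)); print("hit",env.move_straight(p,rate=.12,force_limit=20)); st("upright")
f=env.grab_frame("top"); g=env.grab_frame("side")
a=cv2.resize(f["image"][165:275,300:410],(400,400),interpolation=cv2.INTER_CUBIC)
b=cv2.resize(g["image"][105:245,230:370],(400,400),interpolation=cv2.INTER_CUBIC)
cv2.imwrite("pics/p3.png",np.hstack([a,b]))
E
```

```text
hit False
caged t 26.7 p [ 0.4726 -0.1684  0.0674] open 0.299 F [ 0.2 -0.2  0. ] j [ -1.  20. -28.   0. -41. 176.]Traceback (most recent call last):
  File "<stdin>", line 2, in <module>
  File "act.py", line 26, in turn
    p,o=tb(t,.067); h=env.move_straight(p,o,rate=.06,force_limit=12)
                      ~~~~~~~~~~~~~~~~~^^^^^^^^^^^^^^^^^^^^^^^^^^^^^
workcell.Unreachable: the arm cannot follow that straight line within its joint ranges
```

```bash
python3 - <<'E'
from act import *
h=env.move_straight(tb(-.15,.067)[0],rate=.04,force_limit=12); print("hit",h); st("back")
s=env.read_state()["position"]; env.move_straight([s[0],s[1],.13],rate=.15)
env.gripper_to(0)
o=D(CY)
env.goto(cp(-.10,0,.25),o); env.move_straight(cp(.17,0,.25),rate=.3); env.move_straight(cp(.17,0,.15),rate=.25); st("behind")
def P(a,r=.105): return cp(.066-r*np.cos(a)+.008*np.sin(a)+.0095,0,.046+r*np.sin(a)+.008*np.cos(a))
p=P(np.radians(85)); print("hit",env.move_straight(p,rate=.12,force_limit=20)); st("upright")
f=env.grab_frame("top"); g=env.grab_frame("side")
a=cv2.resize(f["image"][165:275,300:410],(400,400),interpolation=cv2.INTER_CUBIC)
b=cv2.resize(g["image"][105:245,230:370],(400,400),interpolation=cv2.INTER_CUBIC)
cv2.imwrite("pics/p3.png",np.hstack([a,b]))
E
```

```text
hit False
back t 27.1 p [ 0.459  -0.1695  0.0673] open 0.304 F [-0.4  0.2 -0.8] j [ -1.  19. -30.   0. -41. 176.]
behind t 31.2 p [ 0.7218 -0.1808  0.152 ] open 0.007 F [-0.  -0.5  0.9] j [ -2.  36.  14.   0. -68.  97.]
hit False
upright t 32.2 p [ 0.6266 -0.19    0.1515] open 0.006 F [0.8 0.6 0.2] j [ -3.  28.  -1.  -0. -61.  99.]
```

View pics/p3.png

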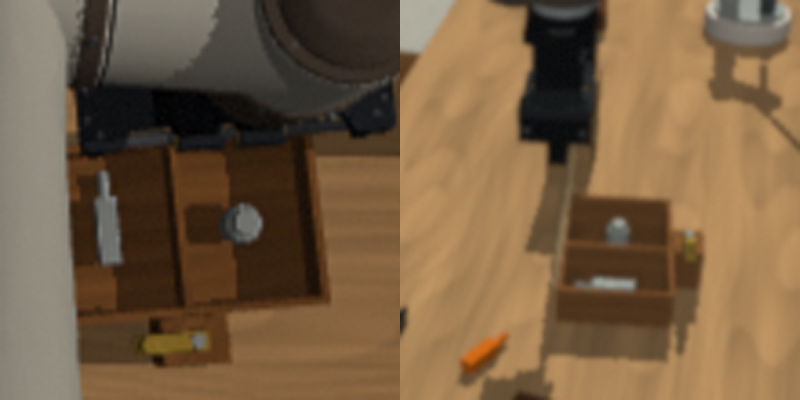

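```bash
python3 - <<'E'
from act import *
def P(a,r=.105): return cp(.066-r*np.cos(a)+.008*np.sin(a)+.0095,0,.046+r*np.sin(a)+.008*np.cos(a))
for a in range(75,4,-10):
    h=env.move_straight(P(np.radians(a)),rate=.12,force_limit=25)
    if h: print("hit at",a); st("x"); break
else:
    p=P(0); p[2]-=.003; print("end",env.move_straight(p,rate=.05,force_limit=12)); st("shut"); env.dwell(.3)
    env.move_straight(p+[0,0,.08],rate=.2)
    env.goto(cp(-.2,.0,.2),D(60))
f=env.grab_frame("top"); g=env.grab_frame("side"); st("pic")
a=cv2.resize(f["image"][165:275,300:410],(400,400),interpolation=cv2.INTER_CUBIC)
b=cv2.resize(g["image"][135:245,245:355],(400,400),interpolation=cv2.INTER_CUBIC)
cv2.imwrite("pics/p4.png",np.hstack([a,b]))
E
```

```text
end True
shut t 35.0 p [ 0.525  -0.201   0.0544] open 0.004 F [-1.8  1.1  9. ] j [ -4.  26. -21.   0. -43. 100.]
pic t 36.9 p [ 0.3539 -0.218   0.1993] open 0.004 F [-0.1 -0.4  0.5] j [ -9.   2. -29.  -0. -59. 159.]
```

View pics/p4.png

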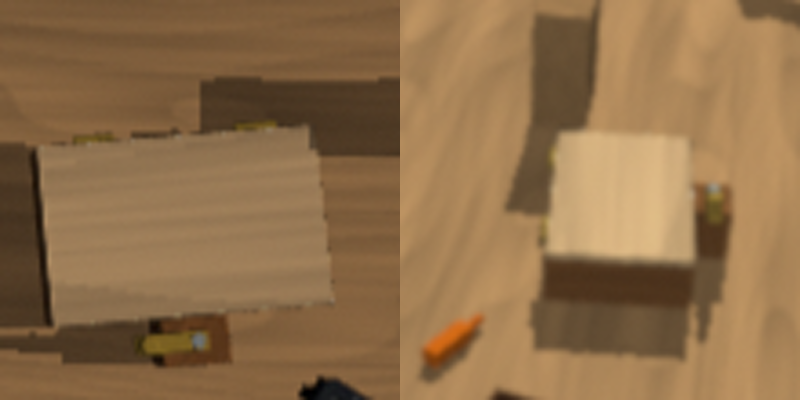

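```bash
sed -i 's|D(90-np.degrees(th)+CY)|D(90-np.degrees(max(th,.22))+CY)|' act.py; python3 - <<'E'
from act import *
turn(.02,1.66,.27,8)
env.move_straight(cp(-.2,.0,.2),D(60),rate=.2)
f=env.grab_frame("top"); g=env.grab_frame("side"); st("pic")
a=cv2.resize(f["image"][165:275,300:410],(400,400),interpolation=cv2.INTER_CUBIC)
b=cv2.resize(f["image"][130:290,90:250],(400,400),interpolation=cv2.INTER_CUBIC)
cv2.imwrite("pics/p5.png",np.hstack([a,b]))
E
```

```text
hit False
caged t 39.0 p [ 0.4662 -0.1684  0.0674] open 0.268 F [ 1.  -0.8 -0.2] j [ -1.  20. -29.   0. -41. 174.]
turned t 41.8 p [ 0.5067 -0.2056  0.067 ] open 0.268 F [-0.3 -0.4 -0.1] j [ -5.  24. -22.   0. -44.  96.]
pic t 43.7 p [ 0.3536 -0.218   0.1994] open 0.272 F [0.4 0.5 0.3] j [ -9.   2. -29.  -0. -59. 159.]
```

View pics/p5.png

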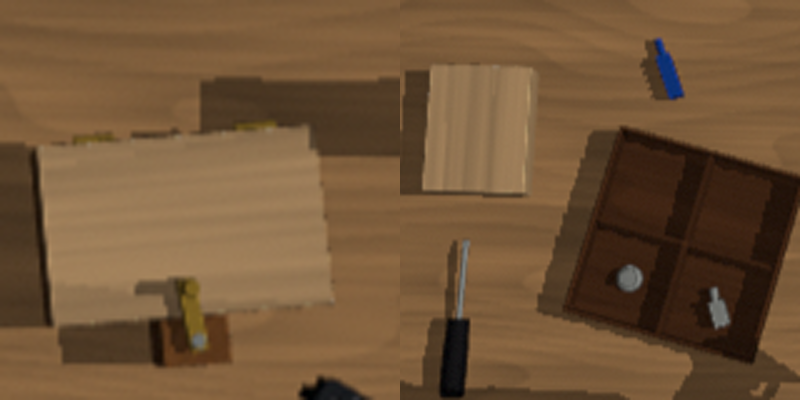

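```bash
python3 - <<'E'
from act import *
turn(1.5,1.74,.27,2)
env.move_straight(cp(-.2,.0,.2),D(60),rate=.2)
f=env.grab_frame("top"); st("pic")
for d in env.trace(f,"turnbutton")[:1]:
    X,r=rect(f,d["mask"],.062); print(d["score"],r)
cv2.imwrite("pics/p6.png",cv2.resize(f["image"][110:310,80:480],(800,400),interpolation=cv2.INTER_CUBIC))
E
```

```text
hit False
caged t 45.6 p [ 0.5068 -0.1997  0.0675] open 0.27 F [ 0.7  0.4 -0.6] j [ -4.  24. -22.   0. -44. 104.]
turned t 46.1 p [ 0.5069 -0.2087  0.0673] open 0.273 F [0.  0.4 0.1] j [ -5.  24. -22.   0. -44.  92.]
pic t 48.0 p [ 0.3536 -0.218   0.1994] open 0.27 F [-0.6 -0.2  0.1] j [ -9.   2. -29.  -0. -59. 159.]
```

View pics/p6.png

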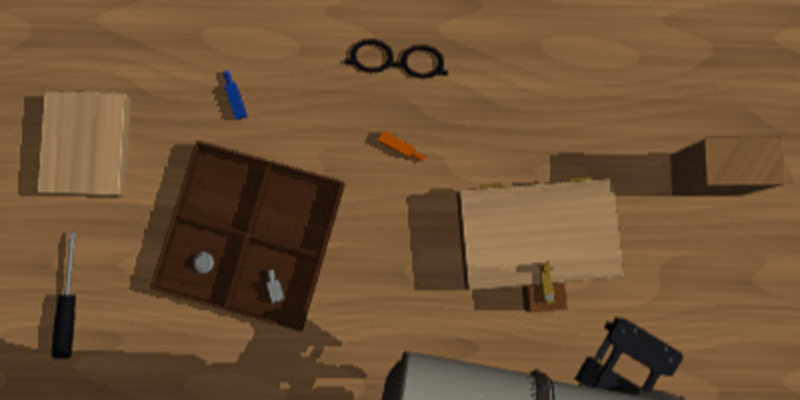

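The arm now lies straight across the lid, the lid is shut flat, and everything else is in place, so I'm handing in.

```bash
python3 -c "
from workcell import env
env.dwell(.3); env.close_job()"
```

```text
the job is handed in; nothing more can be done
```

The long punch and the tall stump are packed in the case, the lid is shut, and the turnbutton is turned across it. I handed the job in at about 48 s on the robot's clock; the hand-in reports no verdict.

**Packing:** The picture taken after placing showed the punch lying flat in the +y compartment and the stump upright in the −y one. Both had been released.

**Turnbutton before closing:** The arm started at about 0.2 rad, which left only about 2 mm between it and the closing lid. I nudged it back to about 0 first. One move there was refused because the wrist joint was near its limit, so I did it without turning the wrist.

**Lid:** It met firm resistance with the fingertips at 54.4 mm, and its top should be at 54 mm when shut. The pictures show it flat.

**Turning across:** After the first turn I estimated about 1.4 rad by eye, so I pushed it a little further. The last picture shows the arm straight across the lid. The network did not find the turnbutton in that picture, so the final angle is judged by eye only.

**Everything else:** In the last picture, compared by eye, the short punch, low stump and bystanders are where they started. The robot is clear of the scene.

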